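# Draw a slotted bar out of a half-covered bin

### The job

Take the levelling foot that stands on the long slotted bar in the half-covered bin and set it upright on the free stretch of the narrow raised rail, and let go of it. Then draw the bar out of the bin, tilting it so that it comes slantwise through the opening, and finish still holding it in the gripper, still, with all of it at least 5 cm above the bin's cover and touching nothing else. Leave the other things where they are.

Things in the scene. Friction and masses are not known exactly. Their poses are not given: they have to be found in the camera images.
- bin: Blue plastic bin, fixed to the bench, 328 x 218 mm outside, walls and floor 4 mm thick. Origin: centre of its underside, on the bench. x runs along its length towards the open end, y across, z up. Inside: x -160 to 160, y -105 to 105 mm, floor at z 4. A fixed flat cover (underside z 74, top z 78 mm) closes it from its -x end to x = -10 mm; the opening, x -10 to 160 mm over the full width, is shorter than the bar. The side walls are 74 mm high, the end wall at +x 70 mm.
- bar_mid (a point): Centre of the slotted aluminium bar, 300 x 30 x 30 mm, about 0.15 to 0.3 kg, lying flat on the bin's floor roughly along the bin's x with its inner part under the cover. x runs along the bar (bin's x direction to within about 5 degrees), z up. Its centre lies within 1 cm of the middle of the bin's length, so about 16 cm of it shows in the opening.
- bar_inner_end (a point): Centre of the bar's end face under the cover, 150 mm from its centre.
- bar_outer_end (a point): Centre of the bar's end face in the opening, 150 mm from its centre.
- foot_mid (a point): The levelling foot that stands upright on the bar in the opening: round black rubber base 36 mm in diameter and 14 mm high, a steel collar 20 mm in diameter up to 22 mm, then a bare threaded stud 12 mm in diameter up to 80 mm; 80 g. This point is on its axis half-way up, 40 mm above its underside; z points up the stud.
- foot: The same levelling foot; origin at the centre of its underside.
- rail_top (a point): Middle of the top face of the narrow raised rail: an aluminium section 240 mm long (x, -120 to 120) and 24 mm wide (y), its top 80 mm above the bench, on two posts fixed to the bench (70 mm wide foot plates). The far part of it (positive x) carries the parked foot; the rest is free.
- rail: The same rail; origin on the bench under its middle.
- bar: The same slotted bar; origin at the centre of its underside.
- parked_mid (a point): A second, identical levelling foot that already stands on the rail, 60 to 90 mm from its middle towards +x; to be left there. The point is half-way up it.
- plate: Bystander: flat steel plate 60 x 60 x 6 mm lying on the bin's cover near its -x end; origin at its underside.
- offcut: Bystander: 110 mm offcut of the same 30 mm slotted section on the bench; origin at its underside.
- bracket: Bystander: aluminium angle bracket, 60 x 40 x 60 mm, on the bench; origin at its underside.
- driver: Bystander: screwdriver lying on the bench.
- jar: Bystander: lidded jar 60 mm in diameter, 80 mm high, on the bench; origin at its underside.
- mallet: Bystander: mallet lying on the bench.
Not all that is in view belongs to the job. There is more than one size of the rail; the job needs the larger.

How it is judged:
By the outcome, as a careful person would: the job done as asked, in the order asked, and still so for the second after the job is handed in, while the arm keeps its last pose, push and grip.
It also fails if it takes over 58 s, if anything falls off the work surface, if the arm or the gripper's body presses on something with over 40 N, if the wrist force passes 120 N, or if a joint passes its speed limit or range.

### The arm

A 6-joint arm with a two-finger parallel gripper is mounted at the origin on the work surface. World frame = base frame: x ahead of the robot, y to its left, z up, the work surface at z = 0. Lengths are in m, angles in degrees, forces in N, time in s.
With the tool pointing down it reaches from about 0.3 to 0.75 m from the base axis. Payload 8.5 kg.
Tool frame: the origin (TCP) lies between the finger pads; the fingertips stand env.finger_overhang ahead of it and the grasp point (between the pads) lies 2 mm behind it (env.finger_overhang is the distance from the TCP to the fingertips, in m); z points along the fingers, y is the line along which they close (so a half turn about z gives the same grasp; the last joint's range is limited). The gripper opens to 85 mm and grips with 20 to 120 N. Pads are 22 mm wide; open, the fingers measure 114 mm over their backs; the gripper's body (76 mm by 85 mm) begins 54 mm behind the grasp point. The pads swing forward as they close: fully open they stand 13 mm farther back than shut.
Start: joints at [-12.336, 21.807, 74.336, -0, 83.858, -12.336], TCP at [0.55, 0, 0.248] pointing down, gripper open.
Joint ranges: [-178.18, 178.18], [-50.72, 133.34], [12.68, 142.11], [-81.47, 261.47], [9.98, 163.14], [-165.26, 165.26]. Speed limits (degrees/s): [136.94, 136.94, 180, 180, 180, 180].

### API

Orientations are given as a 3x3 rotation matrix whose columns are the frame's x, y, z axes.
In Python, from rig import env gives the robot as it stands. The module is installed in compiled form; this text tells all that it offers.
- The arm moves only by the tool jog_arm, never from a script. Its arguments are lists of equal length, an entry for each row: "hand": the finger opening in m, from 0 to 0.0854; "travel": the shift along the world's x, y, z in m, a list of three; "yaw": the turn about the world's z in rad. A call has exactly 5 rows; each row shifts and turns the commanded pose from where the row before left it; what a row does not reach is not made up. A row lasts 1/8 s, in which the tool goes at most 62.5 mm and 10.7 degrees, less where a joint would pass 70% of its speed; a pose out of reach is approached as far as the arm can. A call is refused whole if a number of a shift passes 0.0625 or a number of a turn 0.188, either way. A call with a gripper value outside its range is refused whole. The fingers move at their own pace and stop on an object; "grip_force" is the grip in N (left out, the last holds). Time passes only in rows, so rows that do not move let the fingers close, or fill a call up. It gives the time, the measured TCP pose, the force, the opening and the grip force at its end, in the units of the state.
- env.observe(): the state, without advancing time (a new reading comes with each control period).
- env.get_image(name): name is "scene" or "side" or "wrist"; returns the picture (400x640x3 uint8, red, green, blue); there is no depth.
- env.calibration(name): a dict with "fx", "fy", "cx", "cy" (pixels), "k1" (the pictures are not rectified: a ray, as slopes to the right and down, at radius r is drawn at 1 + k1 r^2 times it, then the intrinsics apply), "position" and "rotation" of the camera in the world; the wrist camera has in their place "hand_eye" (4x4, takes a point from camera to tool coordinates, whose origin is the TCP and whose axes are the flange's). Camera axes: x right, y down, z forward; pixel columns grow to the right and rows downward; lengths in m; the calibration is good to about 2 mm. A picture is of the moment at which its call begins: read the wrist's pose just before it. calibration takes no time and is no camera call.
- env.close_job(): hands the job in; it is judged then, once.
The state is a dict: "time_s": time; "q": joint angles; "qvel": joint speeds; "joint_efforts": joint torques, N m; "position": TCP position; "tool_rot": TCP orientation; "ft_force": force on the tool from outside, world axes, zero at the start; "wrist_torque": the same for the moment, N m; "grip_width": finger opening in m; "gripper_force": force on a finger pad.
Only numpy, scipy, OpenCV 4.12 (cv2) and the standard library are available. Lean on these libraries where they do the work, as an engineer would, in place of code of your own. Each camera call takes 0.05 s, during which the arm holds its last target. There are 200 camera calls.

## Working session

There is one attempt and no reset: what is moved stays moved. The work goes in short steps, Python scripts to look and compute and a tool call to move; the robot and the scene stay as the last step left them, time stands still between calls to the robot, and variables do not carry over. Pictures are saved under pics/ and viewed, at most 12 in all, crops included, and the job is handed in when it is done.

Besides the shell and the picture viewer there is one more tool, called after ">>>" in YAML: its name, and indented under it one key for each argument. jog_arm: Moves the arm, as the interface text tells. Its arguments: {"type":"object","properties":{"hand":{"type":"array"},"travel":{"type":"array"},"yaw":{"type":"array"},"grip_force":{"type":"number"}},"required":["hand","travel","yaw"]}

```bash
mkdir -p pics; cat > h.py <<'E'
import numpy as np, cv2
from rig import env
def pose(n):
    c=env.calibration(n)
    if 'hand_eye' in c:
        s=env.observe(); T=np.eye(4); T[:3,:3]=s['tool_rot']; T[:3,3]=s['position']
        T=T@np.array(c['hand_eye']); return c,T[:3,:3],T[:3,3]
    return c,np.array(c['rotation']),np.array(c['position'])
def K(c): return np.array([[c['fx'],0,c['cx']],[0,c['fy'],c['cy']],[0,0,1.]]),np.array([c['k1'],0,0,0,0.])
def ray(P,uv):
    c,R,t=P; k,d=K(c)
    p=cv2.undistortPoints(np.array([[uv]],float),k,d)[0,0]
    return R@np.array([p[0],p[1],1]),t
def at(P,uv,z):
    r,t=ray(P,uv); return t+r*(z-t[2])/r[2]
def proj(P,X):
    c,R,t=P; k,d=K(c); X=np.atleast_2d(X).astype(float)
    return cv2.projectPoints((X-t)@R,np.zeros(3),np.zeros(3),k,d)[0][:,0]
def tri(obs):
    A=np.zeros((3,3));b=np.zeros(3)
    for P,uv in obs:
        r,t=ray(P,uv); r/=np.linalg.norm(r); M=np.eye(3)-np.outer(r,r); A+=M;b+=M@t
    return np.linalg.solve(A,b)
def snap(n,f,crop=None,s=1):
    im=env.get_image(n)
    if crop: x0,y0,x1,y1=crop; im=im[y0:y1,x0:x1]
    im=cv2.resize(im,None,fx=s,fy=s,interpolation=cv2.INTER_CUBIC)
    cv2.imwrite('pics/'+f,cv2.cvtColor(im,cv2.COLOR_RGB2BGR))
E
python3 - <<'E'
from h import *
snap('scene','a.png',s=1.25);snap('side','b.png',s=1.25)
print(env.finger_overhang)
for n in('scene','side','wrist'):
    c,R,t=pose(n);print(n,t.round(3),R[:,2].round(2),c['fx'],c['k1'])
E
```

```text
0.017
scene [1.042 0.549 0.726] [-0.53 -0.57 -0.62] 372.7611762648404 0.022205938817614936
side [0.489 0.734 0.86 ] [ 0.04 -0.7  -0.71] 371.1892169618803 -0.07723110204770661
wrist [0.55  0.069 0.373] [-0.   -0.27 -0.96] 292.99371866328187 0.007431830621735548
```

View pics/a.png

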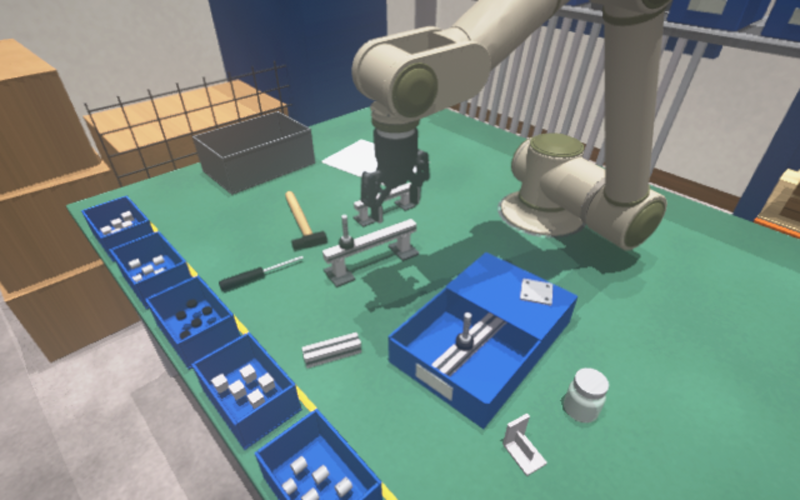

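View pics/b.png

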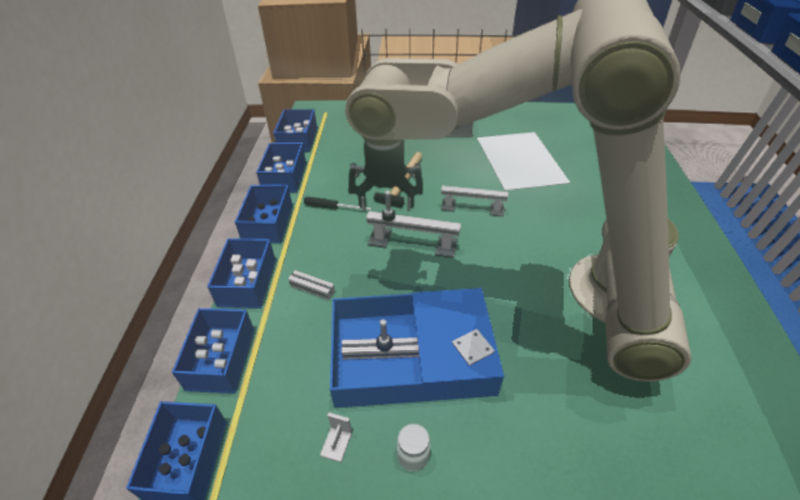

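Scene picture (800 px): candidates for the foot are the one on the bar in the bin (466,330) and the parked one on the larger rail (345,230). Candidates for the rail are the larger one (370,240, carrying the parked foot) and the smaller one behind it (385,203). For the bar, there is the one in the bin (470,345) and the offcut (331,347). I choose the foot at (466,330), the rail at (370,240) and the bar in the bin. Close crops of these come next.

```bash
python3 - <<'E'
from h import *
a=env.get_image('scene');b=env.get_image('side')
def c(im,x0,y0,w,h,s): return cv2.resize(im[y0:y0+h,x0:x0+w],None,fx=s,fy=s,interpolation=cv2.INTER_CUBIC)
cv2.imwrite('pics/c.png',np.vstack([c(a,250,160,220,100,3.6),c(b,255,145,220,66,3.6)])[:600,:,::-1])
cv2.imwrite('pics/d.png',c(b,255,220,160,110,5)[...,::-1])
S=pose('scene');D=pose('side')
print('foot top',tri([(S,(466/1.25,315/1.25)),(D,(384/1.25,322/1.25))]),at(D,(384/1.25,322/1.25),.114))
E
```

```text
foot top [0.54836373 0.18837478 0.10805428] [0.54792652 0.19315169 0.114     ]
```

View pics/c.png

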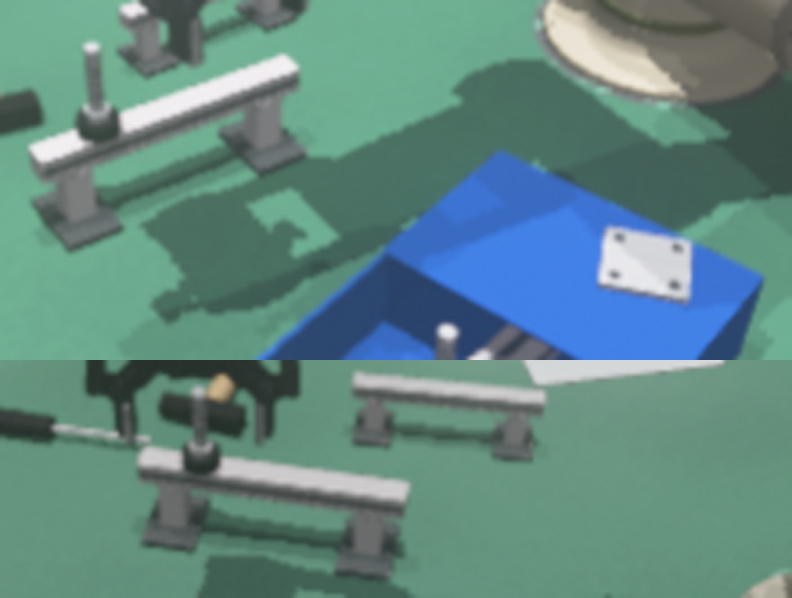

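View pics/d.png

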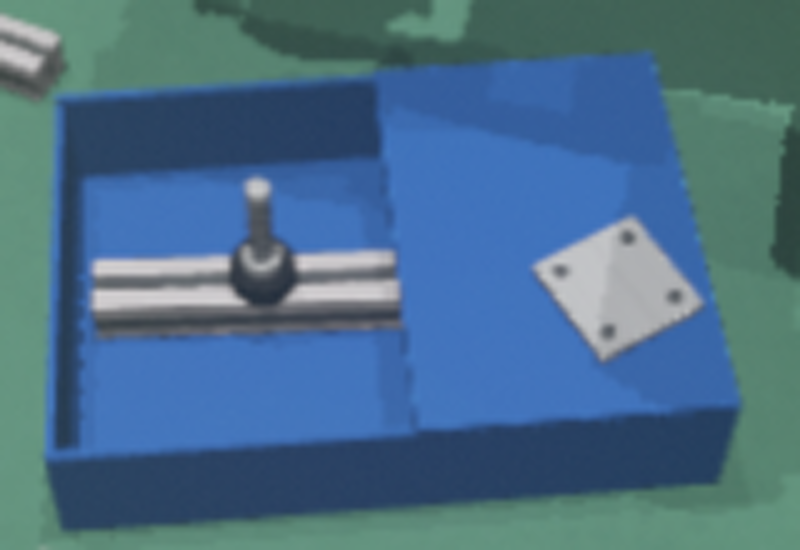

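The crops show the foot on the bar (d.png stud top 257,188), the bar's top face (92,262)-(93,312) at its outer end, and the cover edge (378,75)-(412,430). The larger rail carries the parked foot: scene half of c.png, stud top (92,47), rail ends (35,157) and (294,62).

```bash
python3 - <<'E'
from h import *
S=pose('scene');D=pose('side')
d=lambda x,y:(255+x/5,220+y/5)
cs=lambda x,y:(250+x/3.6,160+y/3.6)
cd=lambda x,y:(255+x/3.6,145+(y-360)/3.6)
p=lambda n,v:print(n,np.round(v,4))
for n,uv,z in[('bin+x far',(57,97),.074),('bin+x near',(48,458),.074),('cov far',(652,52),.078),('cov near',(741,405),.078),('edge far',(380,75),.078),('edge near',(413,432),.078),
 ('bar end far',(92,262),.034),('bar end near',(93,312),.034),('bar cov far',(397,252),.034),('bar cov near',(400,303),.034),('foot',(257,186),.114)]: p(n,at(D,d(*uv),z))
for n,a,b,z in[('rail+x',(35,157),(139,459),.08),('rail-x',(294,62),(408,492),.08),('parked',(92,46),(199,392),.16)]:
    p(n+' S',at(S,cs(*a),z));p(n+' D',at(D,cd(*b),z));p('tri',tri([(S,cs(*a)),(D,cd(*b))]))
E
```

```text
bin+x far [0.6656 0.107  0.074 ]
bin+x near [0.641  0.3211 0.074 ]
cov far [0.3415 0.07   0.078 ]
cov near [0.3182 0.2862 0.078 ]
edge far [0.4905 0.09   0.078 ]
edge near [0.472  0.3041 0.078 ]
bar end far [0.6408 0.1858 0.034 ]
bar end near [0.6366 0.2165 0.034 ]
bar cov far [0.4798 0.1745 0.034 ]
bar cov near [0.478 0.206 0.034]
foot [0.55  0.192 0.114]
rail+x S [ 0.616  -0.1655  0.08  ]
rail+x D [ 0.614 -0.164  0.08 ]
tri [ 0.6145 -0.1677  0.0774]
rail-x S [ 0.3785 -0.1231  0.08  ]
rail-x D [ 0.3774 -0.1256  0.08  ]
tri [ 0.3775 -0.1247  0.0797]
parked S [ 0.5582 -0.1589  0.16  ]
parked D [ 0.5578 -0.1591  0.16  ]
tri [ 0.5578 -0.1594  0.1596]
```

>>> jog_arm:
  hand: [0.085, 0.085, 0.085, 0.085, 0.085]
  travel:
    - [0, 0.045, -0.01]
    - [0, 0.045, -0.01]
    - [0, 0.045, -0.01]
    - [0, 0.04, -0.01]
    - [0, 0.018, 0]
  yaw: [0, 0.04, 0.04, 0, 0]
  grip_force: 40

```text
time_s: 0.82
position: [0.5494, 0.1947, 0.2075]
tool_rot: [[-0.082, 0.997, -0.002], [0.997, 0.082, -0.0], [-0.0, -0.002, -1.0]]
ft_force: [-0.4, -0.7, 0.0]
grip_width: 0.0848
gripper_force: 0.0
```

```bash
python3 - <<'E'
from h import *
s=env.observe();print(s['position'],s['tool_rot'],s['grip_width'])
W=pose('wrist');snap('wrist','e.png',s=1.25)
b=np.array([[.55,.192,.114],[.64,.2012,.034],[.48,.19,.034]]);print(proj(W,b)*1.25)
E
```

```text
[0.54937593 0.19467885 0.20746   ] [[-8.17264789e-02  9.96652955e-01 -1.91582391e-03]
 [ 9.96654795e-01  8.17262248e-02 -2.10688220e-04]
 [-5.34099809e-05 -1.92663390e-03 -9.99998143e-01]] 0.08479028947676605
[[398.88007539 266.84923088]
 [507.00717026 235.03312673]
 [315.18498973 232.58069992]]
```

View pics/e.png

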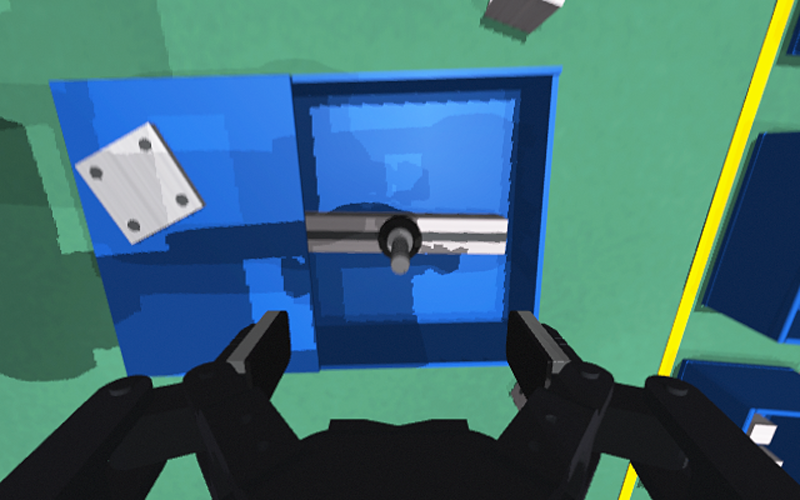

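Wrist picture (800 px): the stud top is at (401,266) against a predicted (399,267), so it matches to about 1 mm. The cover edge is at (300,200) and the bar end at (507,235).

>>> jog_arm:
  hand: [0.05, 0.05, 0.05, 0.05, 0.05]
  travel:
    - [0.0015, -0.002, -0.02]
    - [0, 0, -0.035]
    - [0, 0, -0.035]
    - [0, 0, -0.025]
    - [0, 0, -0.005]
  yaw: [0, 0, 0, 0, 0]

```text
time_s: 1.5
position: [0.5513, 0.1899, 0.0874]
tool_rot: [[-0.079, 0.997, -0.002], [0.997, 0.079, -0.001], [-0.0, -0.002, -1.0]]
ft_force: [-0.3, 0.5, 0.5]
grip_width: 0.0501
gripper_force: 0.0
```

>>> jog_arm:
  hand: [0.0, 0.0, 0.0, 0.0, 0.0]
  travel:
    - [0, 0, 0]
    - [0, 0, 0]
    - [0, 0, 0]
    - [0, 0, 0]
    - [0, 0, 0]
  yaw: [0, 0, 0, 0, 0]

```text
time_s: 2.12
position: [0.5518, 0.191, 0.0891]
tool_rot: [[-0.08, 0.997, 0.001], [0.997, 0.08, 0.0], [-0.0, 0.001, -1.0]]
ft_force: [-1.0, -0.5, 6.2]
grip_width: 0.0112
gripper_force: 39.5
```

>>> jog_arm:
  hand: [0.0, 0.0, 0.0, 0.0, 0.0]
  travel:
    - [0, 0, 0.02]
    - [0, 0, 0.04]
    - [0, 0, 0.04]
    - [-0.01, -0.03, 0.015]
    - [-0.01, -0.04, 0]
  yaw: [0, 0, 0, 0, 0]

```text
time_s: 2.75
position: [0.5314, 0.1208, 0.2044]
tool_rot: [[-0.082, 0.997, 0.002], [0.997, 0.082, 0.0], [-0.0, 0.002, -1.0]]
ft_force: [0.8, -0.9, -1.3]
grip_width: 0.0107
gripper_force: 39.1
```

>>> jog_arm:
  hand: [0.0, 0.0, 0.0, 0.0, 0.0]
  travel:
    - [-0.015, -0.055, 0]
    - [-0.015, -0.06, 0]
    - [-0.015, -0.06, 0]
    - [-0.015, -0.05, 0]
    - [-0.01, -0.036, 0]
  yaw: [0, 0, 0, 0, 0]

```text
time_s: 3.38
position: [0.4606, -0.1418, 0.2032]
tool_rot: [[-0.079, 0.997, -0.0], [0.997, 0.079, 0.0], [0.0, -0.0, -1.0]]
ft_force: [0.4, -0.8, -0.4]
grip_width: 0.0109
gripper_force: 39.1
```

>>> jog_arm:
  hand: [0.0, 0.0, 0.0, 0.0, 0.0]
  travel:
    - [0, 0, 0]
    - [0, 0, 0]
    - [0, 0, 0]
    - [0, 0, 0]
    - [0, 0, 0]
  yaw: [0, 0, 0, 0, 0]

```text
time_s: 4.0
position: [0.4616, -0.1395, 0.2033]
tool_rot: [[-0.081, 0.997, -0.0], [0.997, 0.081, 0.0], [0.0, -0.0, -1.0]]
ft_force: [0.3, 0.0, -0.6]
grip_width: 0.0108
gripper_force: 39.1
```

```bash
python3 - <<'E'
from h import *
a=env.get_image('scene');b=env.get_image('side')
def c(im,x0,y0,w,h,s): return cv2.resize(im[y0:y0+h,x0:x0+w],None,fx=s,fy=s,interpolation=cv2.INTER_CUBIC)
cv2.imwrite('pics/f.png',np.hstack([c(a,250,110,100,130,4),c(b,280,110,100,130,4)])[...,::-1])
E
```

```text
(no output)
```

View pics/f.png

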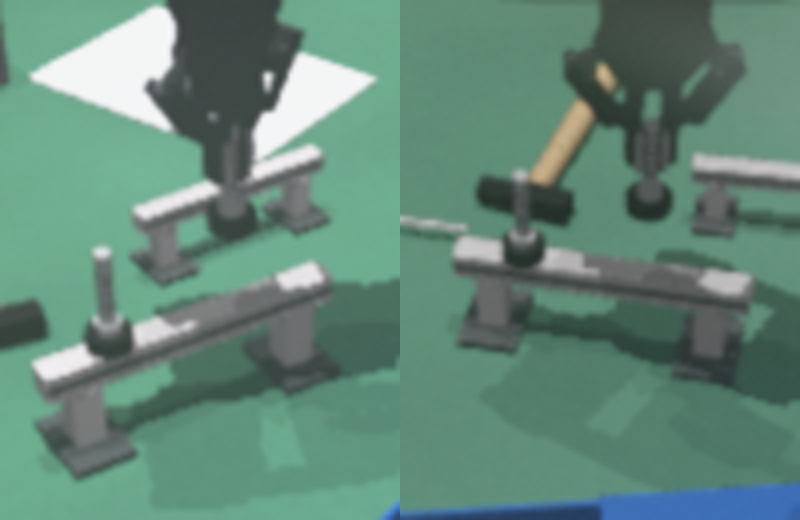

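The foot hangs upright. Its base centre is at (232,217) in the scene half and (649,202) in the side half. I check that against the rail line.

```bash
python3 - <<'E'
from h import *
S=pose('scene');D=pose('side')
print(tri([(S,(308,164.25)),(D,(442.25,160.5))]), env.observe()['position'])
X=[[.461,-.139,.155]];print((proj(S,X)-[250,110])*4,(proj(D,X)-[280,110])*4+[400,0])
X=[[.4963,-.145,.08]];d=np.array([.986,-.165,0])
for u in(-120,120,-35):
  X=np.array([.4963,-.145,.08])+d*u/1000
  print((proj(S,X)-[250,110])*4,(proj(D,X)-[280,110])*4+[400,0])
E
```

```text
[-0.07931644 -0.77832923 -0.36640938] [ 0.46154909 -0.13976018  0.20330772]
[[229.28442192 216.7724593 ]] [[648.5975114  198.93786595]]
[[325.26254867 267.49170423]] [[752.6003958  286.96159268]]
[[ 41.09516656 374.09771556]] [[453.81377047 249.32018854]]
[[230.67869722 302.99479743]] [[644.69021917 273.29433076]]
```

>>> jog_arm:
  hand: [0.0, 0.0, 0.0, 0.0, 0.0]
  travel:
    - [0, 0, -0.02]
    - [0, 0, -0.025]
    - [0, 0, -0.015]
    - [0, 0, -0.004]
    - [0, 0, -0.001]
  yaw: [0, 0, 0, 0, 0]

```text
time_s: 4.72
position: [0.4617, -0.1401, 0.1386]
tool_rot: [[-0.08, 0.997, 0.0], [0.997, 0.08, -0.0], [-0.0, 0.0, -1.0]]
ft_force: [-0.3, -0.3, -1.0]
grip_width: 0.0107
gripper_force: 39.1
```

>>> jog_arm:
  hand: [0.0, 0.0, 0.0, 0.0, 0.0]
  travel:
    - [0, 0, -0.001]
    - [0, 0, -0.001]
    - [0, 0, -0.001]
    - [0, 0, 0]
    - [0, 0, 0]
  yaw: [0, 0, 0, 0, 0]

```text
time_s: 5.35
position: [0.4615, -0.14, 0.1354]
tool_rot: [[-0.08, 0.997, 0.0], [0.997, 0.08, -0.0], [-0.0, 0.0, -1.0]]
ft_force: [-0.1, -0.4, -0.1]
grip_width: 0.0106
gripper_force: 39.1
```

>>> jog_arm:
  hand: [0.0, 0.0, 0.0, 0.0, 0.0]
  travel:
    - [0, 0, -0.001]
    - [0, 0, -0.0005]
    - [0, 0, 0]
    - [0, 0, 0]
    - [0, 0, 0]
  yaw: [0, 0, 0, 0, 0]

```text
time_s: 5.98
position: [0.4616, -0.1401, 0.135]
tool_rot: [[-0.08, 0.997, 0.001], [0.997, 0.08, -0.001], [-0.001, 0.001, -1.0]]
ft_force: [-4.0, 1.1, 11.7]
grip_width: 0.0109
gripper_force: 40.4
```

>>> jog_arm:
  hand: [0.015, 0.03, 0.05, 0.06, 0.06]
  travel:
    - [0, 0, 0.0005]
    - [0, 0, 0]
    - [0, 0, 0]
    - [0, 0, 0.005]
    - [0, 0, 0.02]
  yaw: [0, 0, 0, 0, 0]

```text
time_s: 6.6
position: [0.4611, -0.1398, 0.1591]
tool_rot: [[-0.08, 0.997, -0.002], [0.997, 0.08, 0.001], [0.001, -0.002, -1.0]]
ft_force: [-0.1, 1.3, -0.3]
grip_width: 0.0601
gripper_force: 0.0
```

>>> jog_arm:
  hand: [0.06, 0.06, 0.06, 0.07, 0.07]
  travel:
    - [0, 0, 0.04]
    - [0, 0, 0.04]
    - [0.02, 0.04, 0.01]
    - [0.03, 0.05, 0]
    - [0.03, 0.05, 0]
  yaw: [0, 0, 0, -0.18, -0.18]

```text
time_s: 7.22
position: [0.5386, -0.0056, 0.25]
tool_rot: [[0.26, 0.966, 0.001], [0.966, -0.26, -0.0], [-0.0, 0.001, -1.0]]
ft_force: [0.7, -1.4, 0.2]
grip_width: 0.07
gripper_force: 0.0
```

```bash
python3 - <<'E'
from h import *
a=env.get_image('scene');b=env.get_image('side')
def c(im,x0,y0,w,h,s): return cv2.resize(im[y0:y0+h,x0:x0+w],None,fx=s,fy=s,interpolation=cv2.INTER_CUBIC)
cv2.imwrite('pics/g.png',np.hstack([c(a,250,130,100,110,4),c(b,280,130,100,110,4)])[...,::-1])
E
```

```text
(no output)
```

View pics/g.png

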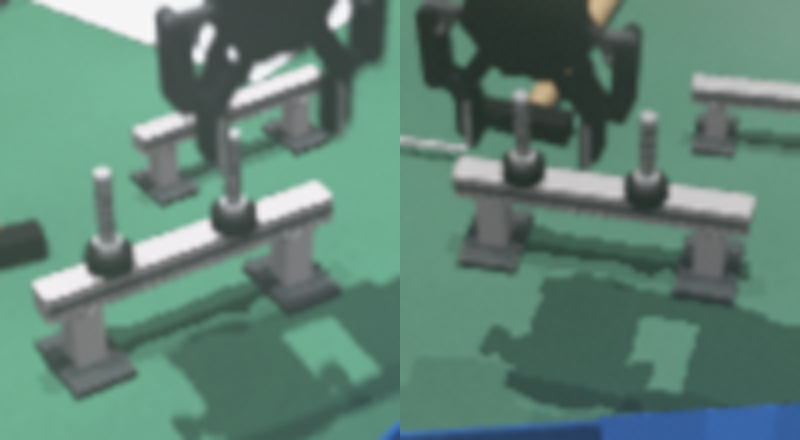

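The new foot stands upright at (233,215) in the scene half and (646,188) in the side half, with the parked foot untouched. Now the bar.

>>> jog_arm:
  hand: [0.07, 0.07, 0.07, 0.07, 0.07]
  travel:
    - [0.015, 0.04, 0]
    - [0.015, 0.04, 0]
    - [0.015, 0.045, 0]
    - [0.015, 0.045, 0]
    - [0.0165, 0.035, 0]
  yaw: [-0.175, -0.175, -0.175, -0.175, -0.175]

```text
time_s: 7.95
position: [0.6146, 0.1994, 0.2496]
tool_rot: [[0.907, 0.421, -0.0], [0.421, -0.907, -0.0], [-0.0, 0.0, -1.0]]
ft_force: [0.7, -0.4, 0.4]
grip_width: 0.0699
gripper_force: 0.0
```

>>> jog_arm:
  hand: [0.07, 0.07, 0.07, 0.07, 0.07]
  travel:
    - [0, 0, -0.02]
    - [0, 0, -0.03]
    - [0, 0, -0.02]
    - [0, 0, 0]
    - [0, 0, 0]
  yaw: [-0.175, -0.17, 0, 0, 0]

```text
time_s: 8.57
position: [0.6149, 0.1979, 0.1806]
tool_rot: [[0.996, 0.094, 0.002], [0.094, -0.996, 0.0], [0.002, -0.0, -1.0]]
ft_force: [0.1, 0.1, 0.7]
grip_width: 0.0705
gripper_force: 0.0
```

```bash
python3 - <<'E'
from h import *
s=env.observe();print(s['position'],s['tool_rot'],s['q'])
W=pose('wrist');snap('wrist','i.png',s=1.25)
o=np.array([.6387,.2012,.034]);e=np.array([np.cos(.0733),np.sin(.0733),0]);n=np.array([-e[1],e[0],0])
print((proj(W,[o+.015*n,o-.015*n,o-.15*e+.015*n,o-.15*e-.015*n])*1.25).round())
E
```

```text
[0.61486834 0.19786379 0.18060998] [[ 9.95552823e-01  9.41896381e-02  1.69966627e-03]
 [ 9.41894773e-02 -9.95554274e-01  1.74536641e-04]
 [ 1.70854956e-03 -1.36697676e-05 -9.99998540e-01]] [ 7.35798354e+00  3.42867999e+01  6.40470338e+01 -2.58181099e-03
  8.15683037e+01  9.19536802e+01]
[[376. 210.]
 [416. 211.]
 [375. 384.]
 [410. 384.]]
```

View pics/i.png

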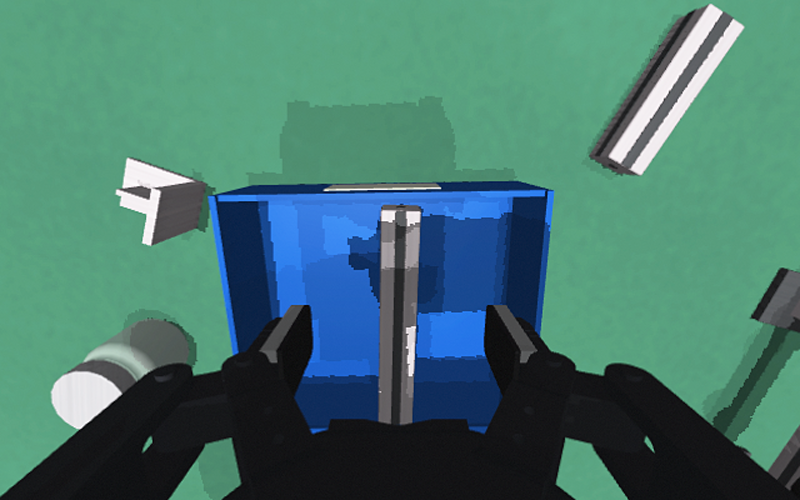

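Wrist picture: the bar end is at (400,210-222) and the bar runs down to (396,420), about 4 px right of the prediction. So the bar lies about 3 mm further to -y. I grip at x≈0.607, 25-30 mm from its end.

>>> jog_arm:
  hand: [0.06, 0.06, 0.06, 0.06, 0.06]
  travel:
    - [-0.008, -0.002, -0.03]
    - [0, 0, -0.045]
    - [0, 0, -0.045]
    - [0, 0, -0.025]
    - [0, 0, -0.008]
  yaw: [-0.02, 0, 0, 0, 0]
  grip_force: 25

```text
time_s: 9.25
position: [0.6064, 0.1961, 0.0259]
tool_rot: [[0.997, 0.074, -0.001], [0.074, -0.997, -0.0], [-0.001, 0.0, -1.0]]
ft_force: [-0.8, 0.6, -0.2]
grip_width: 0.0599
gripper_force: 0.0
```

>>> jog_arm:
  hand: [0.06, 0.03, 0.0, 0.0, 0.0]
  travel:
    - [0, 0, -0.002]
    - [0, 0, 0]
    - [0, 0, 0]
    - [0, 0, 0]
    - [0, 0, 0]
  yaw: [0, 0, 0, 0, 0]

```text
time_s: 9.88
position: [0.607, 0.1962, 0.0257]
tool_rot: [[0.997, 0.074, 0.002], [0.074, -0.997, 0.0], [0.002, -0.0, -1.0]]
ft_force: [-0.9, -0.5, 6.8]
grip_width: 0.03
gripper_force: 26.0
```

>>> jog_arm:
  hand: [0.0, 0.0, 0.0, 0.0, 0.0]
  travel:
    - [0, 0, 0.006]
    - [0, 0, 0.008]
    - [0, 0, 0.008]
    - [0, 0, 0.008]
    - [0, 0, 0]
  yaw: [0, 0, 0, 0, 0]

```text
time_s: 10.5
position: [0.6068, 0.1962, 0.0552]
tool_rot: [[0.997, 0.074, 0.001], [0.074, -0.997, 0.0], [0.001, -0.0, -1.0]]
ft_force: [0.6, -0.3, -1.2]
grip_width: 0.0298
gripper_force: 24.9
```

>>> jog_arm:
  hand: [0.0, 0.0, 0.0, 0.0, 0.0]
  travel:
    - [0, 0, 0.008]
    - [0, 0, 0.008]
    - [0, 0, 0.008]
    - [0, 0, 0.006]
    - [0, 0, 0]
  yaw: [0, 0, 0, 0, 0]

```text
time_s: 11.12
position: [0.6066, 0.1962, 0.085]
tool_rot: [[0.997, 0.074, 0.001], [0.074, -0.997, 0.0], [0.001, -0.0, -1.0]]
ft_force: [0.8, -0.4, -2.0]
grip_width: 0.0298
gripper_force: 24.9
```

```bash
python3 - <<'E'
from h import *
a=env.get_image('scene');b=env.get_image('side')
def c(im,x0,y0,w,h,s): return cv2.resize(im[y0:y0+h,x0:x0+w],None,fx=s,fy=s,interpolation=cv2.INTER_CUBIC)
cv2.imwrite('pics/j.png',np.hstack([c(a,300,190,170,160,2.35),c(b,255,200,170,160,2.35)])[...,::-1])
E
```

```text
(no output)
```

View pics/j.png

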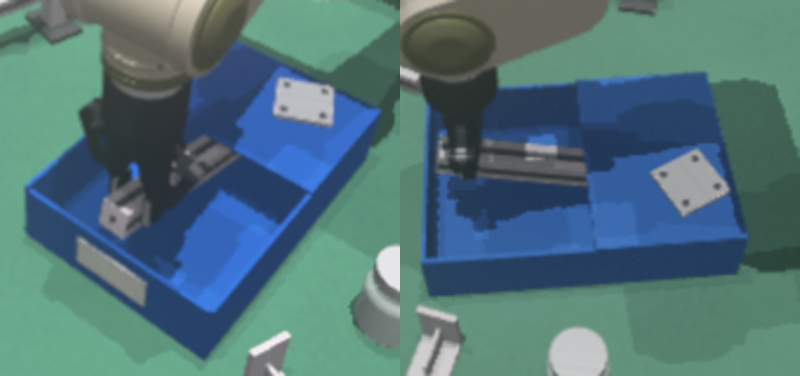

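The bar tilts with its outer end up and its inner end on the floor. Next I draw it outward and upward in a slanting path.

>>> jog_arm:
  hand: [0.0, 0.0, 0.0, 0.0, 0.0]
  travel:
    - [0.009, 0.0007, 0.008]
    - [0.01, 0.0007, 0.006]
    - [0.01, 0.0007, 0.007]
    - [0.01, 0.0007, 0.008]
    - [0.006, 0.0004, 0.008]
  yaw: [0, 0, 0, 0, 0]

```text
time_s: 11.85
position: [0.6522, 0.1993, 0.1218]
tool_rot: [[0.997, 0.074, 0.0], [0.074, -0.997, 0.0], [0.0, -0.0, -1.0]]
ft_force: [-0.4, 0.6, -2.0]
grip_width: 0.0294
gripper_force: 25.0
```

>>> jog_arm:
  hand: [0.0, 0.0, 0.0, 0.0, 0.0]
  travel:
    - [0.006, 0, 0.012]
    - [0.002, 0, 0.014]
    - [0, 0, 0.014]
    - [0, 0, 0.015]
    - [0, 0, 0.015]
  yaw: [0, 0, 0, 0, 0]

```text
time_s: 12.48
position: [0.6593, 0.1993, 0.1926]
tool_rot: [[0.997, 0.074, 0.0], [0.074, -0.997, 0.0], [0.0, -0.0, -1.0]]
ft_force: [0.1, -1.4, -3.2]
grip_width: 0.0296
gripper_force: 25.7
```

>>> jog_arm:
  hand: [0.0, 0.0, 0.0, 0.0, 0.0]
  travel:
    - [-0.002, 0, 0.015]
    - [-0.006, 0, 0.015]
    - [-0.008, 0, 0.015]
    - [-0.008, 0, 0.015]
    - [-0.006, 0, 0.015]
  yaw: [0, 0, 0, 0, 0]

```text
time_s: 13.1
position: [0.6288, 0.1994, 0.2675]
tool_rot: [[0.997, 0.074, 0.0], [0.074, -0.997, 0.0], [0.0, -0.0, -1.0]]
ft_force: [0.3, -0.8, -2.9]
grip_width: 0.0298
gripper_force: 27.9
```

```bash
python3 - <<'E'
from h import *
a=env.get_image('scene');b=env.get_image('side')
def c(im,x0,y0,w,h,s): return cv2.resize(im[y0:y0+h,x0:x0+w],None,fx=s,fy=s,interpolation=cv2.INTER_CUBIC)
cv2.imwrite('pics/k.png',np.hstack([c(a,290,120,190,220,2.1),c(b,240,120,190,220,2.1)])[...,::-1])
E
```

```text
(no output)
```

View pics/k.png

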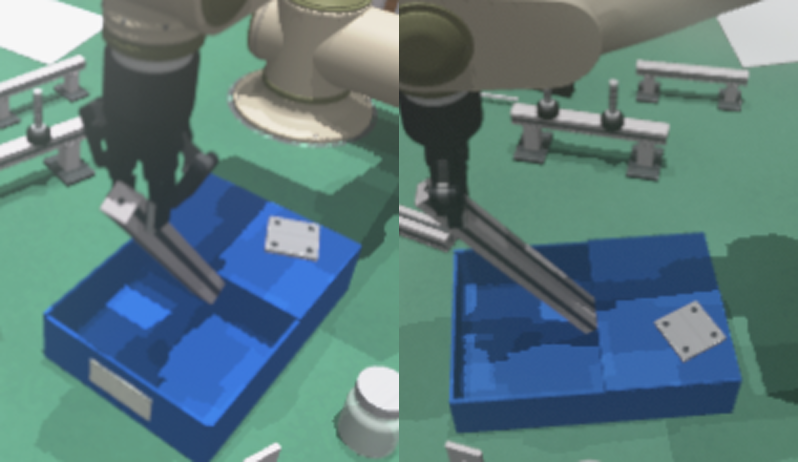

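The bar is held slantwise with its inner end at (585,325) in the side half, free of the cover. I raise it and firm up the grip.

>>> jog_arm:
  hand: [0.0, 0.0, 0.0, 0.0, 0.0]
  travel:
    - [0.003, 0, 0.01]
    - [0, 0, 0.015]
    - [0, 0, 0.02]
    - [0, 0, 0.02]
    - [0, 0, 0.015]
  yaw: [0, 0, 0, 0, 0]
  grip_force: 60

```text
time_s: 13.82
position: [0.6327, 0.1992, 0.347]
tool_rot: [[0.997, 0.074, -0.0], [0.074, -0.997, -0.0], [-0.0, 0.0, -1.0]]
ft_force: [-0.5, -0.1, -1.9]
grip_width: 0.0292
gripper_force: 63.5
```

>>> jog_arm:
  hand: [0.0, 0.0, 0.0, 0.0, 0.0]
  travel:
    - [-0.004, 0, 0.015]
    - [-0.01, 0, 0.02]
    - [-0.01, 0, 0.02]
    - [-0.01, 0, 0.015]
    - [-0.004, 0, 0.01]
  yaw: [0, 0, 0, 0, 0]

```text
time_s: 14.45
position: [0.5939, 0.1994, 0.4274]
tool_rot: [[0.997, 0.074, 0.001], [0.074, -0.997, 0.0], [0.001, -0.0, -1.0]]
ft_force: [0.2, -1.3, -2.9]
grip_width: 0.0292
gripper_force: 63.6
```

>>> jog_arm:
  hand: [0.0, 0.0, 0.0, 0.0, 0.0]
  travel:
    - [0, 0, 0.005]
    - [0, 0, 0]
    - [0, 0, 0]
    - [0, 0, 0]
    - [0, 0, 0]
  yaw: [0, 0, 0, 0, 0]

```text
time_s: 15.08
position: [0.5945, 0.1993, 0.4311]
tool_rot: [[0.997, 0.074, -0.0], [0.074, -0.997, -0.0], [-0.0, 0.0, -1.0]]
ft_force: [0.5, -0.3, -3.0]
grip_width: 0.0292
gripper_force: 63.6
```

>>> jog_arm:
  hand: [0.0, 0.0, 0.0, 0.0, 0.0]
  travel:
    - [0, 0, 0]
    - [0, 0, 0]
    - [0, 0, 0]
    - [0, 0, 0]
    - [0, 0, 0]
  yaw: [0, 0, 0, 0, 0]

```text
time_s: 15.7
position: [0.5944, 0.1993, 0.4314]
tool_rot: [[0.997, 0.074, 0.0], [0.074, -0.997, 0.0], [0.0, -0.0, -1.0]]
ft_force: [-0.6, 0.5, -1.5]
grip_width: 0.0292
gripper_force: 63.6
```

```bash
python3 - <<'E'
from h import *
s=env.observe();print(s['position'],s['qvel'],s['ft_force'],s['wrist_torque'],s['grip_width'])
a=env.get_image('scene');b=env.get_image('side')
cv2.imwrite('pics/l.png',np.hstack([a[80:370,200:520],b[80:370,200:520]])[...,::-1])
cv2.imwrite('pics/l.png',cv2.resize(cv2.imread('pics/l.png'),None,fx=1.25,fy=1.25))
P=np.array(s['position']);g=P+[0,0,-.0067];e=np.array([.997,.073,0])
for th in(25,35,45,60):
  t=np.deg2rad(th);E=g-.267*(np.cos(t)*e+[0,0,np.sin(t)]);print(th,E,(proj(pose('side'),E)-[200,80])*1.25+[400,0],(proj(pose('scene'),E)-[200,80])*1.25)
E
```

```text
[0.59440635 0.19933845 0.43140672] [ 0.01805967 -0.0539071  -0.06217092 -0.06830781  0.04499036 -0.04039342] [-0.56901257  0.53046439 -1.48835972] [-0.07967652 -0.12028108  0.07017729] 0.02923081667436074
25 [0.35314812 0.1816736  0.31186764] [[646.64908098 148.38326876]] [[295.59543382  79.49106404]]
35 [0.3763489  0.18337235 0.27156181] [[630.14037773 165.3636337 ]] [[284.70652018 103.85263843]]
45 [0.40617523 0.18555623 0.23590921] [[611.22592551 179.62199737]] [[272.61824355 126.94703946]]
60 [0.46130685 0.18959295 0.19347794] [[579.45054339 195.90467634]] [[252.44200842 158.95378223]]
```

View pics/l.png

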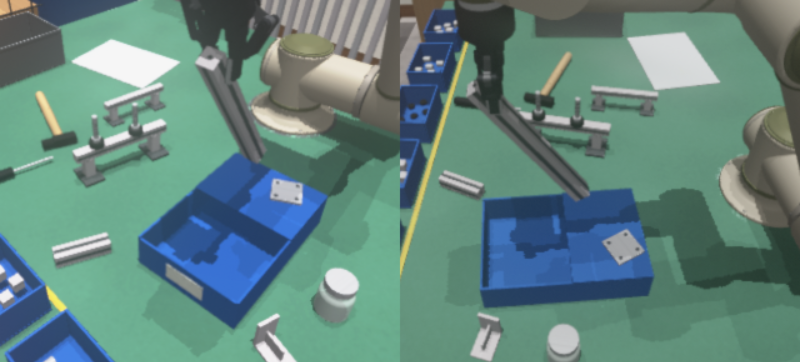

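The picture shows the bar's inner end at (583,195) in the side half and (258,157) in the scene half, so the tilt is about 58° and its lowest point about z 0.185, above the 0.128 needed. Both feet stand on the rail and the bystanders have not moved.

```bash
python3 -c "
from h import *
print(env.close_job())"
```

```text
the job is handed in; nothing more can be done
None
```

The job is handed in: the levelling foot stands upright on the larger rail's free stretch, and the gripper holds the bar still, its lowest point about 10 cm above the bin's cover by the camera check; no verdict was returned.

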